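Unlock, top up, index and relock a specimen carousel

TASK

Squeeze the two side buttons of the carousel's locking cap to free it, lift it off and stand it upright on the bench clear of the carousel. Fill every empty pocket with one of the spare paste cubes from the bench, each seated flat in its pocket (leave the cubes already loaded in their pockets and any left-over spare on the bench), and turn the carousel one 60 degree step anticlockwise seen from above so that it rests in its next detent. Then put the cap back, fully down and latched on the hub with its buttons sprung out, without disturbing the tape or the marker.

Things in the scene. Friction and masses are not known exactly. Their poses are not given: they have to be found in the camera images.
- hub_seat (a point): Centre of the socket floor in the carousel's hub, on its axis, 34 mm above the bench; fixed to the white base. x points to the reader column (90 mm high, 156 mm away), z up. Socket 14 mm deep, opening 26 mm (x) by 37 mm (y) between inward lips; 48 mm wide below the lips (lowest 8 mm). At x = +-32 mm fork posts, 29 mm high, 16 mm apart, take the cap's arms. The cap's underside seats here, x along x, either way.
- cap_grip (a point): Black locking cap, 0.14 kg, 57 mm tall: the point midway between its grey side buttons, 40 mm above its underside; z up, x along its arms. Button faces 28 mm to +y and -y (56 mm apart, 42 fully in), 26 x 26 mm. Housing 40 x 34 mm. Arms, 11 mm wide, underside 22 mm up, end 50 mm out in teeth down to 1.5 mm above the underside. Stands by itself on its underside.
- button_l (a joint): Travel of the button on the cap's +y side: 0 out, 0.007 m fully in; spring 2 N when out, 5.5 N fully in. Each button carries a prong with an outward hook under a socket lip: 44 mm over both hooks, 30 mm when both are fully in. The cap lifts out, or goes back in, only with both pressed at least 4 mm.
- button_r (a joint): Travel of the button on the cap's -y side, as button_l.
- carousel (a joint): Angle of the round grey carousel (264 mm across, top 34 mm above the bench), rad, growing anticlockwise seen from above; starts about 0. Detents each 60 degrees (-1.047, 0, 1.047, 2.094): let go near one it pulls in; about 0.15 N m to leave. Six dark blocks (14 mm high, 42 to 50 mm from the axis, 17 mm gaps at the pockets' angles) take the cap's teeth, so it turns only with the cap off.
- turn_pin (a point): Upright steel pin on the carousel, 115 mm from its axis, 12 mm diameter, from 34 to 84 mm above the bench; this point is on it 66 mm above the bench. Turns with the carousel; move it to turn the carousel.
- pocket_0 (a point): Pocket 0 of the carousel: the place of a seated cube's centre, 95 mm from the axis, 20 mm above the pocket floor (54 mm above the bench). At carousel angle + 0 degrees anticlockwise from hub_seat's x. 47 mm square, walls 8 mm high, 3 mm thick, sides along and across the radius. Axes are the carousel's.
- pocket_1 (a point): Pocket 1 of the carousel: the place of a seated cube's centre, 95 mm from the axis, 20 mm above the pocket floor (54 mm above the bench). At carousel angle + 60 degrees anticlockwise from hub_seat's x. 47 mm square, walls 8 mm high, 3 mm thick, sides along and across the radius. Axes are the carousel's.
- pocket_2 (a point): Pocket 2 of the carousel: the place of a seated cube's centre, 95 mm from the axis, 20 mm above the pocket floor (54 mm above the bench). At carousel angle + 120 degrees anticlockwise from hub_seat's x. 47 mm square, walls 8 mm high, 3 mm thick, sides along and across the radius. Axes are the carousel's.
- pocket_3 (a point): Pocket 3 of the carousel: the place of a seated cube's centre, 95 mm from the axis, 20 mm above the pocket floor (54 mm above the bench). At carousel angle + 180 degrees anticlockwise from hub_seat's x. 47 mm square, walls 8 mm high, 3 mm thick, sides along and across the radius. Axes are the carousel's.
- pocket_4 (a point): Pocket 4 of the carousel: the place of a seated cube's centre, 95 mm from the axis, 20 mm above the pocket floor (54 mm above the bench). At carousel angle + 240 degrees anticlockwise from hub_seat's x. 47 mm square, walls 8 mm high, 3 mm thick, sides along and across the radius. Axes are the carousel's.
- pocket_5 (a point): Pocket 5 of the carousel: the place of a seated cube's centre, 95 mm from the axis, 20 mm above the pocket floor (54 mm above the bench). At carousel angle + 300 degrees anticlockwise from hub_seat's x. 47 mm square, walls 8 mm high, 3 mm thick, sides along and across the radius. Axes are the carousel's.
- loaded_0_mid (a point): Centre of the grey hardened paste cube, 40 mm a side, 0.13 kg, that sits in pocket 0 at the start (None: no such cube, that pocket starts empty); axes along its edges.
- loaded_1_mid (a point): Centre of the grey hardened paste cube, 40 mm a side, 0.13 kg, that sits in pocket 1 at the start (None: no such cube, that pocket starts empty); axes along its edges.
- loaded_2_mid (a point): Centre of the grey hardened paste cube, 40 mm a side, 0.13 kg, that sits in pocket 2 at the start (None: no such cube, that pocket starts empty); axes along its edges.
- loaded_3_mid (a point): Centre of the grey hardened paste cube, 40 mm a side, 0.13 kg, that sits in pocket 3 at the start (None: no such cube, that pocket starts empty); axes along its edges.
- loaded_4_mid (a point): Centre of the grey hardened paste cube, 40 mm a side, 0.13 kg, that sits in pocket 4 at the start (None: no such cube, that pocket starts empty); axes along its edges.
- loaded_5_mid (a point): Centre of the grey hardened paste cube, 40 mm a side, 0.13 kg, that sits in pocket 5 at the start (None: no such cube, that pocket starts empty); axes along its edges.
- spare_0_mid (a point): Centre of a spare grey hardened paste cube, 40 mm a side, 0.13 kg, on the bench left of the carousel; axes along its edges.
- spare_1_mid (a point): Centre of a spare grey hardened paste cube, 40 mm a side, 0.13 kg, on the bench left of the carousel; axes along its edges.
- spare_2_mid (a point): Centre of a spare grey hardened paste cube, 40 mm a side, 0.13 kg, on the bench left of the carousel; axes along its edges.
- spare_3_mid (a point): Centre of a spare grey hardened paste cube, 40 mm a side, 0.13 kg, on the bench left of the carousel; axes along its edges.
- tape: Roll of tape, 104 mm across, 25 mm high, on the bench to the right: leave alone. Origin at the centre of its underside.
- marker: Marker pen, 128 mm long, at the far left: leave alone. Origin at the centre of its underside.
Not all that is in view belongs to the job. What is shaped like the part that bears spare_1_mid but black or pink is not meant.

How it is judged:
By the outcome, as a careful person would: the job done as asked, in the order asked, and still so for the second after the job is handed in, with the robot touching nothing.
Of loaded_0, loaded_1, loaded_2, loaded_3, loaded_4, loaded_5 only 2 to 3 are there at a start; the rules pass over those that are not, and their reading is None.
At some moment in a run one of spare_0, spare_1, spare_2, spare_3 may be knocked a few centimetres aside while the robot is not near it.
It also fails if it takes over 208 s, if anything falls off the work surface, if the arm or the gripper's body presses on something with over 40 N, if the wrist force passes 120 N, or if a joint passes its speed limit or range.

ROBOT

A 6-joint arm with a two-finger parallel gripper is mounted at the origin on a cart in front of the work surface, level with it; the furniture and walls round the work are solid. World frame = base frame: x ahead of the robot, y to its left, z up, the work surface at z = 0. Lengths are in m, angles in degrees, forces in N, time in s.
With the tool pointing down it reaches from about 0.35 to 0.875 m from the base axis. Payload 4.2 kg.
Tool frame: the origin (TCP) lies midway between the tips of the shut fingers; the grasp point (between the pads) lies 19 mm behind it; z points along the fingers, y is the line along which they close (so a half turn about z gives the same grasp; the last joint's range is limited). The gripper opens to 87 mm and grips with 3 to 60 N. Pads are 19 mm wide; open, the fingers measure 117 mm over their backs; the gripper's body (75 mm by 190 mm) begins 51 mm behind the grasp point.
Start: joints at [-51.303, 22.042, 0.453, 0, -68.411, -14.817], TCP at [0.253, -0.571, 0.201] pointing down, gripper open.
Joint ranges: [-179.83, 179.83], [-69.29, 118.12], [-61.27, 80.66], [-181.25, 117.63], [-171.15, -9.14], [-177.46, 177.46]. Speed limits (degrees/s): [159.86, 159.86, 180, 180, 180, 180].

INTERFACE

Orientations are given as [roll, pitch, yaw] about the fixed x, y, z axes, in that order (R = Rz(yaw) Ry(pitch) Rx(roll)).
In Python, from workcell import env gives the robot as it stands. The module is installed in compiled form; this text tells all that it offers. Calls block until the motion is done:
- env.goto(position, orientation): joint-space move of the TCP to a pose.
- env.move_straight(position, rotation=None, rate=0.15, force_limit=None): straight line of the TCP; rotation=None keeps the orientation; rate is the mean speed in m/s. With force_limit (N) it stops when the force on the tool has changed by that much, and returns True; else False.
- env.set_joints(angles): joint-space move.
- env.gripper_to(opening, grasp_force=None): opening from 0.0 (shut) to 1.0 (fully open); grasp_force is the grip in N (None keeps the last); returns when the fingers have stopped.
- env.dwell(seconds).
- env.inverse_kinematics(position, orientation): joint angles nearest the present ones, or None.
- env.read_state(): the state.
- env.grab_frame(name): name is "side" or "top"; returns a dict with "image" (480x640x3 uint8, blue, green, red), "fx", "fy", "cx", "cy" (pixels), "position" and "orientation" of the camera in the world. Camera axes: x right, y up, looking along -z (the intrinsics and any distortion apply to the point x, -y, -z); pixel columns grow to the right and rows downward; lengths in m; the calibration is good to about 2 mm. A picture is of the moment at which its call begins. There is no depth.
A pose or a line that the arm cannot do raises env.Unreachable and nothing moves.
- env.close_job(): hands the job in; it is judged then, once.
Trained networks look in a picture, given as the dict that the camera call returned (one of the last four; its "shot" number tells which), for a name from the list of things; names that differ only in an ending like _2 or _b are one class to them, and where a whole thing is asked for, a point or a joint stands for the part that bears it (a point fixed in the world has none). Each returns a list of dicts, best first, with "score" (0 to 1); they miss things now and then, are a little off and sometimes report something else, mostly with a low value. They report only what shows in the picture. A call takes as long as a camera call. They do not tell look-alikes from the thing itself.
- env.search_frame(picture, thing): "xyz" ([x, y, z] in m, in world coordinates, good to about 4 mm: the middle of the surface that is visible of it).
- env.trace(picture, thing): "mask" (480x640 bool, what is visible of it).
The state is a dict: "clock": time; "joint_positions": joint angles; "qvel": joint speeds; "joint_torque": joint torques, N m; "position": TCP position; "tool_rot": TCP orientation; "force": force on the tool from outside, world axes, zero at the start; "wrist_torque": the same for the moment, N m; "opening": opening from 0.0 (shut) to 1.0 (fully open); "finger_force": force on a finger pad.
Only numpy, scipy, OpenCV 4.12 (cv2) and the standard library are available. Lean on these libraries where they do the work, as an engineer would, in place of code of your own. Each camera call takes 0.05 s, during which the arm holds its last target. There are 200 camera calls.

## Working session

There is one attempt and no reset: what is moved stays moved. The work goes in short steps, each a Python script; the robot and the scene stay as the last script left them, time stands still between calls to the robot, and variables do not carry over. Pictures are saved under pics/ and viewed, at most 14 in all, crops included, and the job is handed in when it is done.

```bash
mkdir -p pics
cat > h.py <<'E'
import numpy as np, cv2
from workcell import env
from scipy.spatial.transform import Rotation as R
def cam(p):
    o=p["orientation"]; o=np.array(o)
    Rm=o if o.shape==(3,3) else (R.from_euler('xyz',o,degrees=True).as_matrix() if o.size==3 else R.from_quat(o).as_matrix())
    return Rm,np.array(p["position"])
def ray(p,u,v,z):
    "pixel -> world at height z"
    Rm,c=cam(p); d=Rm@np.array([(u-p["cx"])/p["fx"],-(v-p["cy"])/p["fy"],-1]); return c+d*(z-c[2])/d[2]
def proj(p,X):
    Rm,c=cam(p); q=Rm.T@(np.array(X)-c); return np.array([p["cx"]+p["fx"]*q[0]/-q[2],p["cy"]-p["fy"]*q[1]/-q[2]])
E
python3 - <<'E'
from h import *
for n in("top","side"):
    p=env.grab_frame(n); cv2.imwrite(f"pics/{n}0.png",p["image"])
    print(n,{k:v for k,v in p.items() if k!="image"})
    for t in("cap_grip","button_l","turn_pin","spare_0_mid","loaded_0_mid","carousel","tape","marker"):
        print(t,[(np.round(d["xyz"],3).tolist(),round(d["score"],2),proj(p,d["xyz"]).round().tolist()) for d in env.search_frame(p,t)])
print(env.read_state())
E
```

```text
top {'fx': 434.01130467505584, 'fy': 434.01130467505584, 'cx': 322.20212453865537, 'cy': 249.56175816785156, 'position': array([0.29507591, 0.03397807, 1.20038466]), 'orientation': array([ 1.18945395e+01, -2.74179897e-02, -9.24327898e+01]), 'shot': 1}
cap_grip [([0.582, -0.083, 0.087], 0.98, [361.0, 229.0]), ([0.576, 0.185, 0.04], 0.38, [263.0, 239.0])]
button_l [([0.583, -0.106, 0.086], 0.61, [370.0, 228.0]), ([0.585, -0.056, 0.09], 0.41, [351.0, 228.0])]
turn_pin [([0.584, -0.07, 0.036], 0.73, [355.0, 233.0])]
spare_0_mid [([0.572, 0.32, 0.04], 0.51, [213.0, 242.0])]
loaded_0_mid [([0.69, -0.357, 0.021], 0.72, [453.0, 194.0])]
carousel [([0.581, -0.071, 0.037], 0.91, [355.0, 234.0])]
tape [([0.691, -0.355, 0.022], 0.57, [452.0, 193.0])]
marker [([0.498, 0.425, 0.018], 0.67, [177.0, 272.0])]
side {'fx': 517.0139243613442, 'fy': 517.0139243613442, 'cx': 323.39083914169026, 'cy': 242.4562364998742, 'position': array([0.56334627, 1.26111589, 0.96085519]), 'orientation': array([ 54.40645001,  -1.13320627, 179.6103431 ]), 'shot': 2}
cap_grip [([0.591, -0.069, 0.073], 0.49, [306.0, 225.0]
[... 446 characters left out ...]
43.0])]
{'clock': 0.9, 'joint_positions': array([-5.13002290e+01,  2.20403514e+01,  4.53825820e-01, -4.34718319e-04,
       -6.84133030e+01, -1.48157707e+01]), 'qvel': array([ 0.06783821,  0.03655686, -0.05809267,  0.0233936 , -0.11223936,
       -0.05255958]), 'joint_torque': array([ 1.15184965e-03, -3.90454066e+01,  1.87624419e+01,  4.22430262e+00,
        1.55448978e-02, -1.97032603e-05]), 'position': array([ 0.25305889, -0.57145005,  0.20057117]), 'tool_rot': array([-1.79999938e+02,  4.34645615e-04, -1.56116160e+02]), 'force': array([-0.14220208, -0.40158934, -0.36114472]), 'wrist_torque': array([-0.01085653, -0.01208348, -0.06383567]), 'finger_force': 0.0, 'opening': 1.0004860301025655}
```

Run:
```python
import cv2
i=cv2.imread("pics/top0.png"); cv2.imwrite("pics/top0c.png",cv2.resize(i[130:310,150:500],(800,411),interpolation=cv2.INTER_CUBIC))
```

```text
(no output)
```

View pics/top0c.png

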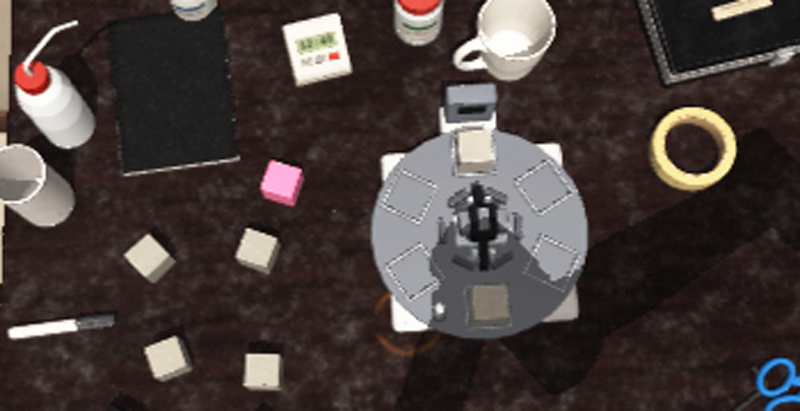

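View pics/side0.png

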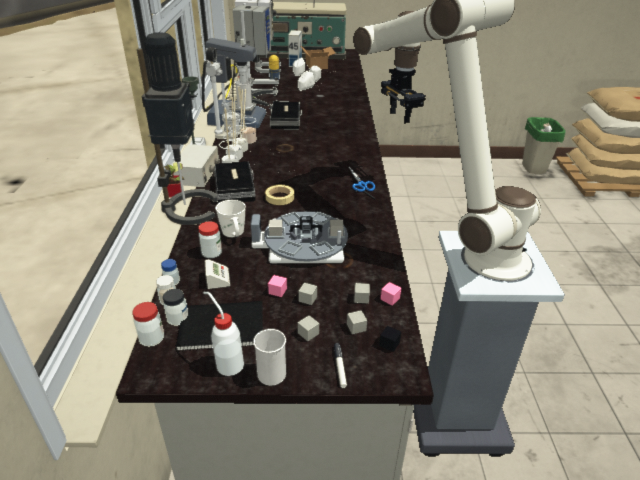

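The top crop shows the carousel with loaded cubes in pocket 0 (crop 474,150) and pocket 3 (crop 488,303), so pockets 1, 2, 4 and 5 are empty. The pin is at crop (438,310), near 150°.

Cube candidates in the crop:
- **Beige, chosen as the four spares:** (150,257), (257,250), (166,357), (263,370).
- **Rejected look-alikes:** pink at (282,183). The side view shows another pink at (391,294) and a black one at (389,337).

Next I'll fit the poses with a model-based edge match.

```bash
cat >> h.py <<'E'
from scipy.optimize import least_squares
def dt(p,S=4):
    g=cv2.resize(p["image"],None,fx=S,fy=S,interpolation=cv2.INTER_CUBIC)
    e=cv2.Canny(cv2.GaussianBlur(g,(0,0),2.5),25,60)
    return cv2.distanceTransform(255-e,cv2.DIST_L2,5)/S
def sq(a,z,n=15):
    t=np.linspace(-a,a,n); o=np.full(n,a)
    return np.c_[np.r_[t,t,o,-o],np.r_[o,-o,t,t],np.full(4*n,z)]
def rz(a): c,s=np.cos(a),np.sin(a); return np.array([[c,-s,0],[s,c,0],[0,0,1]])
def fit(p,D,pts,x0,S=4,scale=1.5):
    def res(x):
        X=pts@rz(x[2]).T+[x[0],x[1],0]; uv=np.array([proj(p,q) for q in X])
        m=((uv+.5)*S-.5).astype(np.float32)
        return cv2.remap(D,m[:,:1],m[:,1:],cv2.INTER_LINEAR,borderValue=9).ravel().astype(float)
    r=least_squares(res,x0,loss="soft_l1",f_scale=scale/3,diff_step=[1e-3,1e-3,1e-2],x_scale=[.01,.01,.1])
    return r.x,r.cost/len(pts)
def best(p,D,pts,x0s): return min((fit(p,D,pts,x) for x in x0s),key=lambda r:r[1])
t=np.linspace(0,2*np.pi,150)
RIM=np.c_[.132*np.cos(t),.132*np.sin(t),0*t+.034]
WALL=np.vstack([(sq(.025,.042,8)+[.095,0,0])@rz(np.radians(60*k)).T for k in(1,2,4,5)])
CAR=np.vstack([RIM,WALL])
def cubepts(z0=0.0): return np.vstack([sq(.02,z0+.04)])
def draw(im,p,pts,x,S,off,c):
    for q in pts@rz(x[2]).T+[x[0],x[1],0]:
        u=((proj(p,q)+.5)-off)*S; cv2.circle(im,tuple(int(round(a)) for a in u),1,c,-1)
def findcubes():
    "spare cubes on the bench: beige blobs; list of (x,y,yaw) per camera averaged"
    out=[]
    for n in("top","side"):
        p=env.grab_frame(n); D=dt(p); res=[]
        for d in cubeblobs(p):
            res.append(best(p,D,cubepts(),[[d[0],d[1],a] for a in np.radians([0,22,45,67])]))
        out.append(res)
    return out
def cubeblobs(p):
    # bright low-saturation blobs inside the region of spares
    h=cv2.cvtColor(p["image"],cv2.COLOR_BGR2HSV); m=((h[...,2]>75)&(h[...,1]<75)).astype(np.uint8)
    n,l,st,ce=cv2.connectedComponentsWithStats(m); o=[]
    for i in range(1,n):
        X=ray(p,*ce[i],.028)
        if 120<st[i,4]<700 and .35<X[0]<.72 and .09<X[1]<.45 and max(st[i,2:4])<30: o.append((X[0],X[1],st[i,4]))
    return o
E
python3 - <<'E'
from h import *
for n in("top","side"):
    p=env.grab_frame(n); D=dt(p)
    r=best(p,D,CAR,[[.582+a,-.075+b,y] for a in(0,.008) for b in(0,.01) for y in(-.05,.03)]); print(n,np.round(r[0],4),r[1])
    u=proj(p,[.582,-.07,.04]); off=u-[75,56]; o=off.astype(int); S=5
    im=cv2.resize(p["image"][o[1]:o[1]+112,o[0]:o[0]+150],None,fx=S,fy=S,interpolation=cv2.INTER_CUBIC)
    draw(im,p,CAR,r[0],S,o,(0,0,255)); cv2.imwrite(f"pics/car_{n}.png",im)
    for d in cubeblobs(p):
        r=best(p,D,cubepts(),[[d[0],d[1],a] for a in np.radians([0,22,45,67])]); print(np.round(d,3),np.round(r[0],4),round(r[1],4))
E
```

```text
top [ 0.5896 -0.0818  0.0382] 0.18835599668465364
[5.78e-01 1.88e-01 2.76e+02] [0.5786 0.1877 1.1957] 0.0345
[  0.574   0.319 282.   ] [0.5746 0.3192 0.7342] 0.0275
[  0.45    0.297 282.   ] [0.451  0.2962 0.3442] 0.0318
[4.30e-01 1.84e-01 2.60e+02] [0.4294 0.1833 1.4655] 0.0398
[  0.351   0.186 183.   ] [0.3509 0.1842 0.8839] 0.0272
side [ 0.5924 -0.0834  0.0261] 0.16599035833930129
[5.81e-01 1.95e-01 3.39e+02] [0.5809 0.1888 1.179 ] 0.0286
[4.33e-01 1.90e-01 3.08e+02] [0.4324 0.1845 1.4829] 0.0256
[4.53e-01 3.03e-01 3.86e+02] [0.453  0.298  0.3257] 0.0311
[5.77e-01 3.26e-01 4.12e+02] [0.5772 0.3209 0.7366] 0.0258
```

View pics/car_top.png

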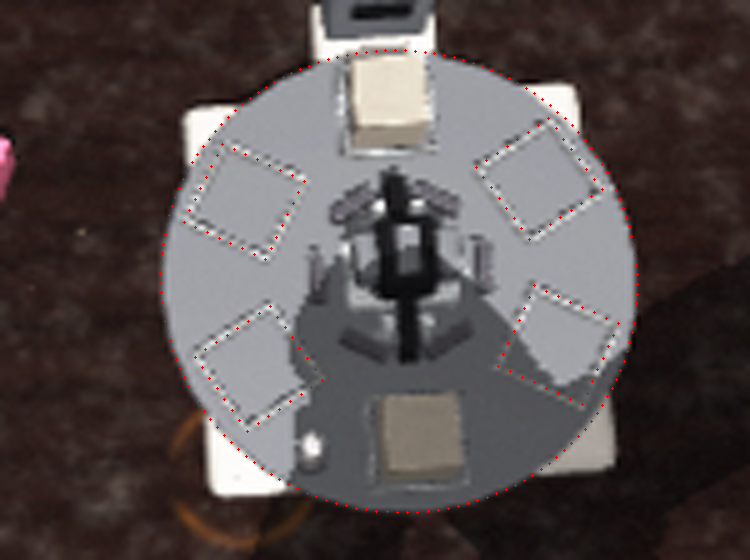

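View pics/car_side.png

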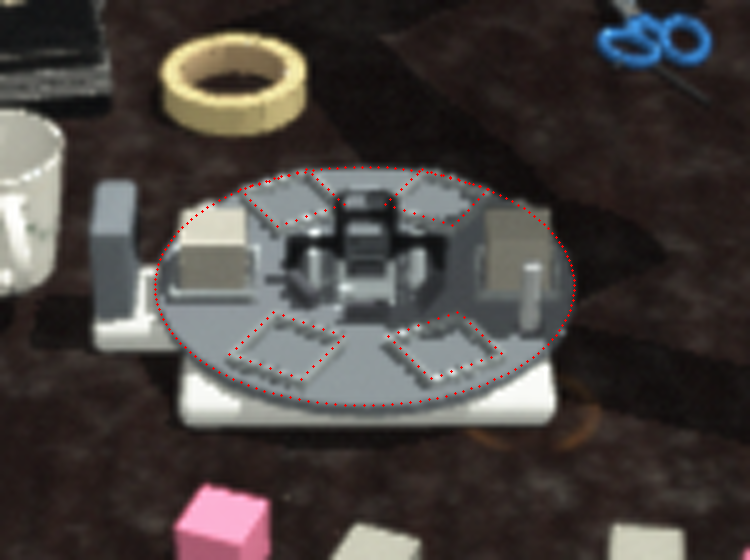

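The overlays fit both views well: rim and pocket walls lie on the model, hub ≈ (0.591, -0.083), yaw ≈ 2°. The chosen cubes are the four beige ones, and pink and black are excluded. The cap at crop (405,265) is the only one. Next I take the cap off.

```bash
cat >> h.py <<'E'
HUB=np.array([.591,-.0826]); HY=1.9; CAPSPOT=np.array([.50,-.315])
def ori(x,y,z,yaw,step=180):
    "yaw equivalent whose IK has the least wrist turn"
    c=[]
    for k in range(-4,5):
        o=[180,0,yaw+k*step]
        q=env.inverse_kinematics([x,y,z],o)
        if q is not None: c.append((abs(np.array(q)-env.read_state()["joint_positions"]).max()+.5*abs(q[5]),o))
    return min(c,key=lambda a:a[0])[1]
def st(*k):
    s=env.read_state(); print([np.round(s[i],4).tolist() for i in("clock","position","force","opening","finger_force")],*k); return s
E
python3 - <<'E'
from h import *
o=ori(*HUB,.2,HY); print(o)
env.goto([*HUB,.2],o); st()
print(env.move_straight([*HUB,.055],rate=.1,force_limit=15)); st()
env.gripper_to(0.0,30); env.dwell(.3); st("gripped")
p=env.grab_frame("side"); cv2.imwrite("pics/g1.png",cv2.resize(p["image"][150:290,220:400],None,fx=4,fy=4))
env.move_straight([*HUB,.11],rate=.05,force_limit=20); st("lift")
p=env.grab_frame("side"); cv2.imwrite("pics/g2.png",cv2.resize(p["image"][150:290,220:400],None,fx=4,fy=4))
E
```

```text
[180, 0, -178.1]
[3.1333, [0.5909, -0.0833, 0.2], [0.6367, 0.2215, -0.4719], 0.9991, 0.0]
False
[4.7333, [0.5915, -0.0826, 0.0557], [0.5262, 0.3549, 0.1785], 1.0056, 0.0]
[5.925, [0.5914, -0.0826, 0.0556], [-1.4451, 0.8908, 5.2561], 0.4509, 30.0556] gripped
[7.225, [0.5907, -0.0826, 0.1096], [-0.5958, -0.9401, -0.9474], 0.444, 29.9704] lift
```

View pics/g2.png

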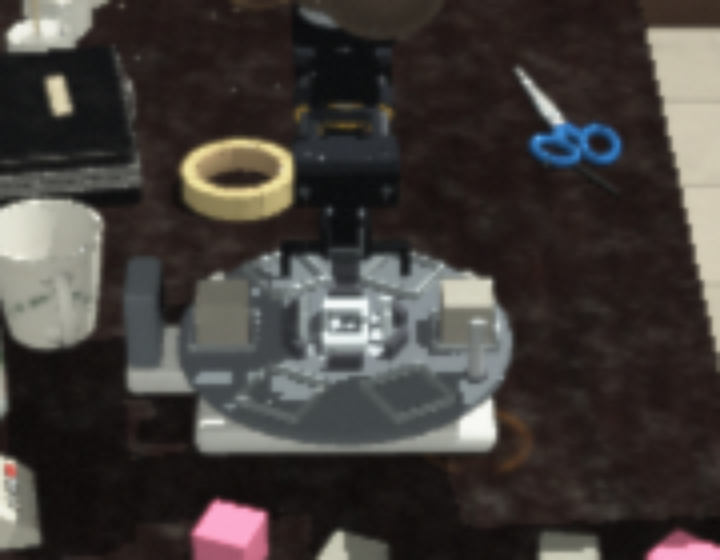

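The side view shows the hub socket empty (345,325) and the cap hanging in the gripper with its arms level. I'll stand it on the bench.

Run:
```python
from h import *
o=env.read_state()["tool_rot"].tolist()
env.move_straight([*HUB,.16],rate=.2)
env.move_straight([*CAPSPOT,.12],rate=.25)
env.move_straight([*CAPSPOT,.035],rate=.15)
print(env.move_straight([*CAPSPOT,.015],rate=.02,force_limit=4)); s=st("down")
env.gripper_to(1.0); env.dwell(.2); st("rel")
env.move_straight([*CAPSPOT,.15],rate=.2); st()
np.save("capspot.npy",np.r_[s["position"],s["tool_rot"]])
p=env.grab_frame("side"); o=proj(p,[*CAPSPOT,.03]).astype(int)-[70,50]; cv2.imwrite("pics/c1.png",cv2.resize(p["image"][o[1]:o[1]+100,o[0]:o[0]+140],None,fx=5,fy=5,interpolation=cv2.INTER_CUBIC))
for r in env.search_frame(p,"cap_grip"): print(r)
```

```text
True
[10.2417, [0.5, -0.315, 0.0216], [-0.1499, 0.5461, 4.1172], 0.4499, 30.0451] down
[11.4833, [0.499, -0.3146, 0.0205], [1.1136, -0.9482, -0.4022], 0.9976, 0.0] rel
[12.2833, [0.4991, -0.3145, 0.1488], [0.1851, -0.5364, 0.7757], 0.9983, 0.0]
{'xyz': [0.4985, -0.3008, 0.032], 'score': 0.65}
```

View pics/c1.png

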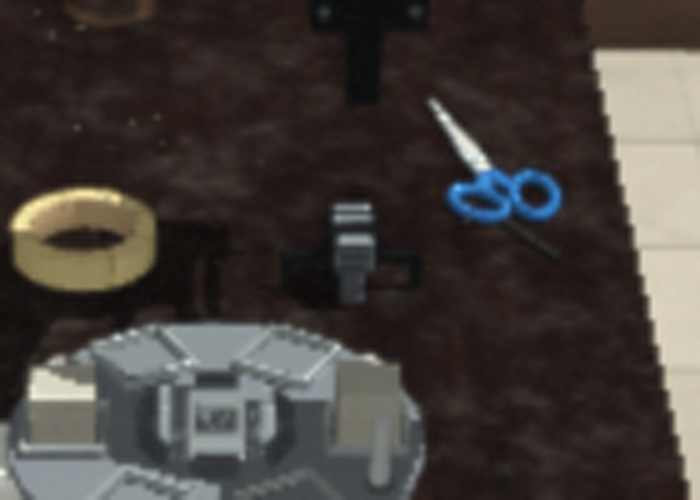

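The cap stands upright on the bench at crop (350,260), clear of the carousel and tape. Cubes next, the first one with a check.

```bash
cat >> h.py <<'E'
def spares():
    T,S=findcubes(); T=[r[0] for r in T]; S=[r[0] for r in S]; o=[]
    for s in S:
        m=[t for t in T if np.hypot(*(t-s)[:2])<.012]
        if m: x=(s[:2]+m[0][:2])/2
        else: x=s[:2]-[.0013,.0008]; print("side only",np.round(s,3))
        o.append(np.r_[x,np.degrees(s[2])%90])
    print(np.round(o,4).tolist()); return o
def load(c,k):
    x,y,a=c
    o=ori(x,y,.12,a,90); env.goto([x,y,.12],o)
    env.move_straight([x,y,.016],rate=.15,force_limit=15)
    env.gripper_to(0.0,25); s=st("pick")
    env.move_straight([x,y,.16],rate=.25); g=st("held")
    A=HY+60*k; P=HUB+.095*np.array([np.cos(np.radians(A)),np.sin(np.radians(A))])
    o=ori(*P,.16,A); env.goto([*P,.16],o)
    env.move_straight([*P,.062],rate=.15)
    h=env.move_straight([*P,.046],rate=.03,force_limit=4); st("seat",h)
    env.gripper_to(.68); env.move_straight([*P,.16],rate=.25)
def look(name,X,w=140,h=100,S=5,cam="top"):
    p=env.grab_frame(cam); o=proj(p,X).astype(int)-[w//2,h//2]
    cv2.imwrite(f"pics/{name}.png",cv2.resize(p["image"][o[1]:o[1]+h,o[0]:o[0]+w],None,fx=S,fy=S,interpolation=cv2.INTER_CUBIC)); return p
E
python3 - <<'E'
from h import *
c=spares(); c=min(c,key=lambda c:np.hypot(c[0]-.578,c[1]-.188))
load(c,1)
env.gripper_to(1.); env.goto([.5,.25,.3],ori(.5,.25,.3,45,90)); st()
look("p1",[*HUB,.04])
E
```

```text
[[0.5798, 0.1882, 69.6731], [0.4309, 0.1839, 84.7539], [0.452, 0.297, 18.5351], [0.5759, 0.3201, 42.4279]]
[16.0417, [0.5798, 0.1882, 0.016], [0.4738, 0.1728, -0.1124], 0.4448, 24.9121] pick
[16.7667, [0.5785, 0.1878, 0.1582], [0.417, -0.5847, -1.8107], 0.4474, 24.9202] held
[18.8167, [0.6361, 0.0012, 0.0499], [-1.1654, 0.3387, 4.1131], 0.4522, 24.917] seat True
[22.075, [0.5001, 0.2494, 0.2994], [-0.2344, 0.2054, 0.2358], 0.9979, 0.0]
```

View pics/p1.png

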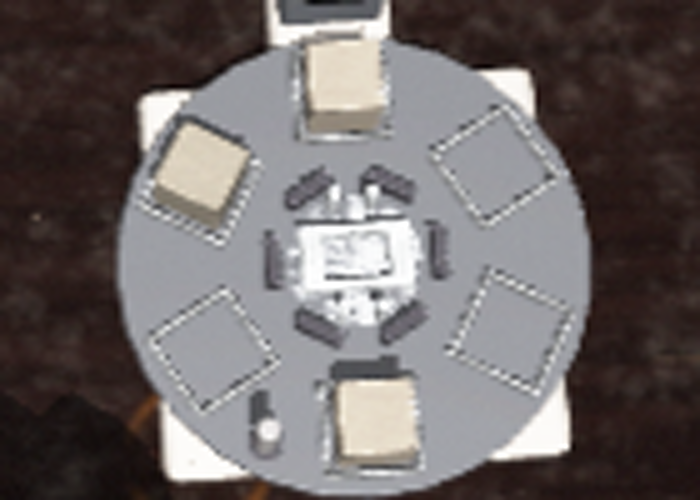

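Pocket 1 is filled and seated (200,170): contact came at exactly the flat-seated height. Now the other three, re-measuring before each pick.

Run:
```python
from h import *
for k,park in((2,1),(5,1),(4,1)):
    env.goto([.45,-.2,.3],ori(.45,-.2,.3,0,90)); env.gripper_to(1.)
    c=spares()
    if not c: print("none"); break
    load(min(c,key=lambda c:np.hypot(c[0]-.5,c[1]-.0)),k)
env.gripper_to(1.); env.goto([.5,.25,.3],ori(.5,.25,.3,45,90)); st()
look("p2",[*HUB,.04]); look("s2",[*HUB,.04],cam="side")
```

```text
[[0.4311, 0.1841, 88.3466], [0.452, 0.2971, 18.2132], [0.5759, 0.32, 42.0073]]
[27.375, [0.4312, 0.1842, 0.016], [0.3994, 0.6692, 0.9642], 0.4486, 24.8734] pick
[28.1, [0.4298, 0.1833, 0.1586], [-0.8935, -1.2346, -1.5853], 0.4471, 24.881] held
[30.2167, [0.5411, -0.0018, 0.05], [-1.003, -0.1674, 4.0595], 0.4487, 24.8886] seat True
[[0.452, 0.2971, 18.7557], [0.5759, 0.32, 43.0331]]
[37.0083, [0.4521, 0.2972, 0.016], [0.3688, -0.0381, -0.3795], 0.4475, 24.9989] pick
[37.7333, [0.4508, 0.2962, 0.1584], [0.5721, -0.1973, -2.2984], 0.4476, 24.9977] held
[40.8, [0.6417, -0.1633, 0.0499], [0.4951, 1.3397, 4.141], 0.4546, 24.9994] seat True
[[0.5759, 0.32, 42.3785]]
[47.65, [0.5761, 0.3202, 0.0161], [0.2419, 1.1643, -0.3508], 0.4447, 24.9997] pick
[48.375, [0.5746, 0.3193, 0.1581], [-0.1451, 0.1876, -1.3261], 0.4478, 24.9979] held
[51.4083, [0.5469, -0.1666, 0.0497], [-0.317, -0.3136, 3.6457], 0.4451, 25.0012] seat True
[55.0917, [0.5001, 0.2492, 0.2995], [0.2123, -1.1139, -0.5185], 0.9967, 0.0]
```

View pics/p2.png

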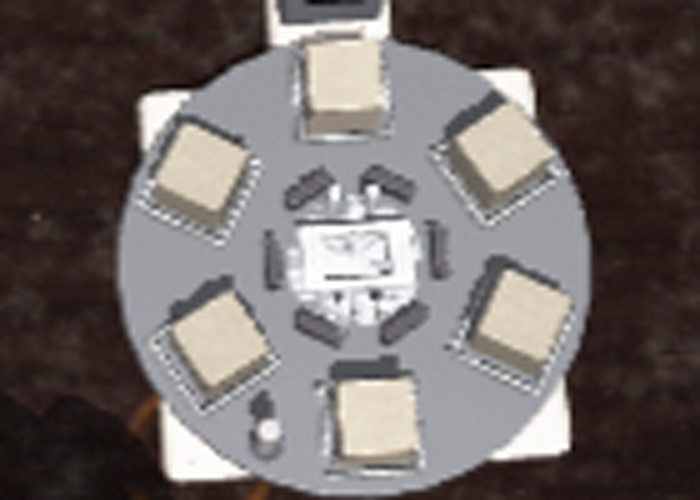

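All six pockets are filled and the cubes lie flat. Now I locate the pin and turn the carousel along an arc.

Run:
```python
from h import *
p=env.grab_frame("top"); off=proj(p,[*HUB,.04]).astype(int)-[70,50]
X=ray(p,off[0]+269/5-.5,off[1]+426/5-.5,.084); d=X[:2]-HUB+[.0015,.0008]
print(np.hypot(*d),np.degrees(np.arctan2(d[1],d[0]))-HY)
P=lambda a:HUB+.115*np.array([np.cos(np.radians(a+HY)),np.sin(np.radians(a+HY))])
for k in(0,180,-180,-360): 
    print(k,[np.round(q,0).tolist() if (q:=env.inverse_kinematics([*P(a),.055],[180,0,a+HY+k])) is not None else None for a in(150,210)])
```

```text
0.11412689905592104 148.69214302946207
0 [[16.0, 19.0, -29.0, -0.0, -42.0, -134.0], [2.0, 21.0, -26.0, 0.0, -43.0, -60.0]]
180 [[16.0, 19.0, -29.0, 0.0, -42.0, 46.0], [2.0, 21.0, -26.0, 0.0, -43.0, 120.0]]
-180 [[16.0, 19.0, -29.0, 0.0, -42.0, 46.0], [2.0, 21.0, -26.0, 0.0, -43.0, 120.0]]
-360 [[16.0, 19.0, -29.0, -0.0, -42.0, -134.0], [2.0, 21.0, -26.0, 0.0, -43.0, -60.0]]
```

Run:
```python
from h import *
P=lambda a,z:[*(HUB+.115*np.array([np.cos(np.radians(a+HY)),np.sin(np.radians(a+HY))])),z]
O=lambda a:[180,0,a+HY-180]
env.gripper_to(.5)
env.goto(P(150,.14),O(150)); print(env.move_straight(P(150,.055),rate=.1,force_limit=10))
env.gripper_to(0,15); st("grip")
for a in range(155,211,5): env.move_straight(P(a,.055),O(a),rate=.08)
st("turned")
env.dwell(.3); env.gripper_to(.5); env.dwell(.3); st("rel")
env.move_straight(P(210,.16),rate=.2)
env.goto([.45,-.3,.3],ori(.45,-.3,.3,0)); env.gripper_to(1.)
p=look("t1",[*HUB,.04]); D=dt(p); st()
print(best(p,D,RIM,[[.5896,-.0818,0]]))
```

```text
False
[59.1167, [0.4898, -0.0282, 0.0551], [-0.0626, 2.8084, 0.7871], 0.1194, 15.0] grip
[62.4167, [0.4949, -0.1423, 0.0552], [4.9398, 3.4151, -0.2558], 0.1247, 14.9998] turned
[63.8583, [0.4934, -0.1434, 0.055], [0.1254, -0.2063, -0.3127], 0.5026, 0.0] rel
[66.4333, [0.45, -0.3001, 0.3], [0.2525, -0.0588, 0.6257], 0.9959, 0.0]
(array([ 0.58906771, -0.08183392,  0.        ]), np.float64(0.050313247325402086))
```

View pics/t1.png

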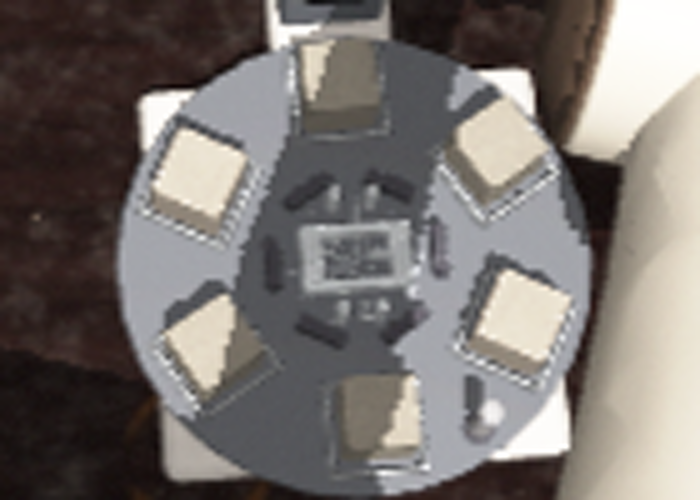

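The pin moved to (490,415) and the pockets line up again, so the carousel rests in its next detent. Refit the cap.

Run:
```python
from h import *
C=[*CAPSPOT]; o=ori(*C,.15,HY); print(o)
env.goto([*C,.15],o); print(env.move_straight([*C,.0216],rate=.1,force_limit=10))
env.gripper_to(0,30); env.dwell(.2); st("grip")
env.move_straight([*C,.16],rate=.2); env.move_straight([*HUB,.16],rate=.2); env.move_straight([*HUB,.11],rate=.15)
env.dwell(.2); st("above")
h=env.move_straight([*HUB,.060],rate=.05,force_limit=8); st("in",h)
if not h: 
    h=env.move_straight([*HUB,.050],rate=.02,force_limit=8); st("seat",h)
look("k1",[*HUB,.06],cam="side")
```

```text
[180, 0, 361.9]
False
[69.6167, [0.5002, -0.3151, 0.0222], [-0.7694, 1.6242, 5.4608], 0.4458, 30.058] grip
[72.5417, [0.5919, -0.0827, 0.1114], [-0.4922, 0.8737, -2.2218], 0.442, 29.9708] above
[73.6917, [0.5914, -0.0826, 0.0604], [0.0943, 0.3521, -1.319], 0.4441, 29.9709] in False
[74.0417, [0.5917, -0.0826, 0.0563], [-0.876, -0.1225, 4.9906], 0.4458, 30.0458] seat True
```

Run:
```python
from h import *
env.gripper_to(1.0); env.dwell(.2); st("rel")
env.move_straight([*HUB,.18],rate=.15)
env.goto([.35,-.45,.3],ori(.35,-.45,.3,0)); st()
a=look("f1",[*HUB,.05],w=140,h=100,S=4,cam="side"); b=look("f2",[*HUB,.05],S=4,w=140,h=100)
for p in(a,b):
    for t in("cap_grip","button_l","tape","marker"): print(t,[(np.round(d["xyz"],3).tolist(),round(d["score"],2)) for d in env.search_frame(p,t)])
cv2.imwrite("pics/f.png",np.vstack([cv2.imread("pics/f1.png"),cv2.imread("pics/f2.png")])[:800])
i=np.hstack([cv2.imread("pics/f1.png")[:,80:480],cv2.imread("pics/f2.png")[:,80:480]]); cv2.imwrite("pics/f.png",i)
```

```text
[75.3333, [0.5906, -0.0826, 0.0548], [-1.3437, 0.3418, 0.6187], 1.0005, 0.0] rel
[77.9833, [0.3506, -0.4494, 0.2994], [-0.2732, -0.1763, -0.1875], 1.0019, 0.0]
cap_grip [([0.589, -0.069, 0.076], 0.85)]
button_l [([0.585, -0.051, 0.075], 0.64), ([0.632, 0.015, 0.07], 0.56)]
tape [([0.691, -0.339, 0.018], 0.91)]
marker [([0.501, 0.434, 0.016], 0.59), ([0.588, -0.03, 0.033], 0.54)]
cap_grip [([0.586, -0.085, 0.09], 0.89), ([0.538, -0.004, 0.075], 0.36)]
button_l [([0.586, -0.107, 0.083], 0.61), ([0.586, -0.059, 0.085], 0.55)]
tape [([0.691, -0.356, 0.023], 0.75)]
marker [([0.497, 0.423, 0.016], 0.72)]
```

View pics/f.png

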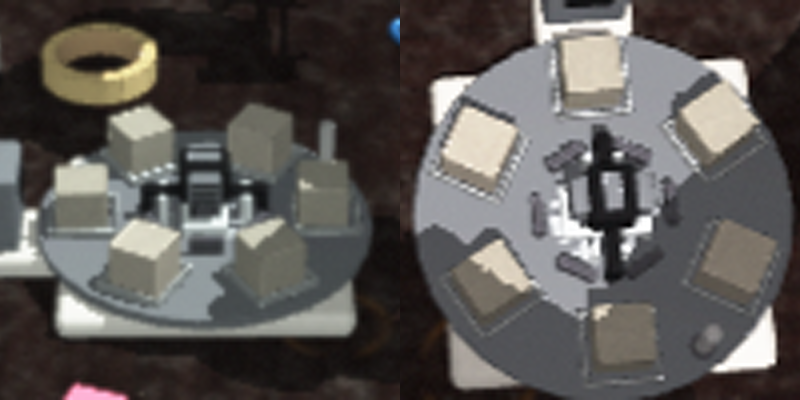

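The cap is down at its original height, with both buttons out (top view 565,195 and 650,190). All six cubes are seated, and the tape and marker read unchanged.

```bash
python3 -c "
from h import *
print(env.close_job())"
```

```text
the job is handed in; nothing more can be done
None
```

I handed the job in at about 78 s of the 208 s allowed: all four empty pockets are filled, the carousel is turned one step anticlockwise into its next detent, and the cap is back on the hub, with latching judged from its seated depth and the pictures rather than a pull test.

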